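Open the throttle valve to the set tab with its removable handle

TASK

Take the blue-gripped handle out of its holder, fit it fully down on the square stem of the throttle valve, and with it swing the valve open until the red pointer stands in line with the green set tab on the dial. Leave the handle seated flat on the stem; do not shift the tab or the other loose things on the bench.

Things in the scene. Friction and masses are not known exactly. Their poses are not given: they have to be found in the camera images.
- valve: Throttle valve in a vacuum line fixed on the bench; origin under the stem's axis, on the mat (2 mm above the bench). Steel pipe with clamps along its y, to 150 mm either side, up to 92 mm high. On top a white dial plate, 132 mm across, its top 106 mm above the origin; above it a brass hexagon nut (31 mm) whose top is 120 mm above the origin; the handle's hub rests on that nut.
- stem_seat (a point): On the axis of the upright 14 mm square steel stem, 12 mm above the nut: the hub's centre comes here when fully down (134 mm above the bench). The stem stands 34 mm above the nut; its top 10 mm taper to 7 mm square. Axes turn with the stem: z up, -x along the red pointer, the square's sides along x and y. It turns stiffly (about 1 N m) and stays where left.
- throttle (a joint): Angle of the valve stem and its red pointer: 0 closed (pointer across the pipe, towards the robot's side), growing counter-clockwise seen from above as it opens; pi/2 is full open (pointer along the pipe). Stops at -0.02 and 1.62.
- set_tab (a joint): Angle of the small green set tab on the dial's rim, on the same scale as the throttle angle: the pointer is in line with the tab when the two are equal. Always well to the open side of the starting pointer.
- tab (a point): Centre of the green set tab, 61 mm from the stem's axis, on the dial. The tab is clamped tight and is not to be moved. The axes turn with the tab (-x points outward from the stem).
- hub (a point): Centre of the loose handle's steel hub, a block 36 mm long (z), 34 wide (y), 24 thick (x), with a 15.6 mm square hole through x. Axes: z along the handle from hub to grip, x along the hole, y across. Handle: 157 mm long, 0.26 kg, hub-heavy, symmetric; fits the stem either face down, any of four ways round, with about 7 degrees of play. At the start it stands upright, hub down in the holder.
- grip (a point): Centre of the handle's blue grip: 72 mm long (z), 22 wide (y), 22 thick (x), 103 mm from the hub's centre along z. Same axes as the hub. Between hub and grip is a neck 16 mm wide (y), 10 mm thick (x).
- holder: Black holder fixed on the mat, an open pocket 38 x 50 x 40 mm high (inner 26 x 38 mm, floor 6 mm thick, so the hub stands 34 mm deep in it), with two low screw ears along its y to 47 mm from the centre. Origin: centre of its underside. The 2 mm mat covers the bench for x from 0.44 to 0.74 m; between holder and valve it is free, up to x = 0.60 m.
- vial_rack: Bystander: blue rack of small vials, 60 x 130 x 46 mm, loose.
- pipe_clamp: Bystander: aluminium pipe clamp ring, 64 mm across, 16 mm high, loose.
- blank_flange: Bystander: steel blank flange, 55 mm across, 10 mm high, loose.
- screwdriver: Bystander: red screwdriver, 190 mm long, lying loose.
- bottle: Bystander: amber bottle, 72 mm across, 160 mm high, loose.
- jar: Bystander: small jar with orange cap, 60 mm across, 60 mm high, loose.
- wipes: Bystander: cardboard box of wipes, 120 x 210 x 85 mm, loose.
Things that resemble listed ones, but are neither listed nor needed, are in the scene too. What is shaped like the part that bears hub but yellow is not meant.

How it is judged (in metres and radians):
On the way, in this order (a step that is already met when the one before it is completed fails the run):
1. the handle sits fully down on the valve stem (horizontal distance between hub and stem_seat below 0.004 m and z of hub in the frame of stem_seat between -0.004 and 0.003 m and angle between the x axis of hub and the z axis of stem_seat, either way round below 0.15 rad), for 0.2 s.
2. the red pointer stands in line with the green tab (angle between the x axis of stem_seat and the x axis of tab, either way round below 0.06 rad), for 0.2 s.
At the end, for the whole second after the job is handed in: The red pointer is within 0.06 rad (3.4 degrees) of the green tab and at rest; the handle sits on the stem with its hub within 4 mm of the stem's axis, within 3 mm of fully down, and flat to within 0.15 rad (all of step 1 and angle between the x axis of stem_seat and the x axis of tab, either way round below 0.06 rad and velocity of joint throttle between -0.02 and 0.02 rad/s); the robot touches nothing.
It fails at once if the set tab is shifted (distance of tab from where it was at the start of the episode above 0.005 m).
It fails at once if a bystander is pushed more than 30 mm (distance of any of vial_rack, pipe_clamp, blank_flange, screwdriver, bottle, jar, wipes from where it was at the start of the episode above 0.03 m).
It also fails if it takes over 72 s, if anything falls off the work surface, if the arm or the gripper's body presses on something with over 40 N, if the wrist force passes 120 N, or if a joint passes its speed limit or range.

ROBOT

A 6-joint arm with a two-finger parallel gripper is mounted at the origin on the work surface. World frame = base frame: x ahead of the robot, y to its left, z up, the work surface at z = 0. Lengths are in mm, angles in rad, forces in N, time in s.
With the tool pointing down it reaches from about 350 to 875 mm from the base axis. Payload 4.2 kg.
Tool frame: the origin (TCP) lies at the very end of the fingers, on their centre line; the grasp point (between the pads) lies env.hold_point_z behind it (env.hold_point_z is the distance from the TCP to the grasp point, in mm); z points along the fingers, y is the line along which they close (so a half turn about z gives the same grasp; the last joint's range is limited). The gripper opens to 85 mm and grips with 20 to 120 N. Pads are 22 mm wide; open, the fingers measure 114 mm over their backs; the gripper's body (76 mm by 85 mm) begins 54 mm behind the grasp point. The pads swing forward as they close: fully open they stand 13 mm farther back than shut.
Start: joints at [-1.081, 0.385, 0.008, 0, -1.194, -0.259], TCP at [142.99, -608.402, 231.312] pointing down, gripper open.
Joint ranges: [-3.14, 3.14], [-1.21, 2.06], [-1.07, 1.41], [-3.16, 2.05], [-2.99, -0.16], [-3.1, 3.1]. Speed limits (rad/s): [2.79, 2.79, 3.14, 3.14, 3.14, 3.14].

INTERFACE

Orientations are given as a unit quaternion [x, y, z, w].
In Python, from rig import env, imaging, job gives the robot as it stands.
- The arm moves only by the tool servo_tool, never from a script. Its argument "targets" is a list of rows, each a list of 7 numbers: the shift along the tool's x, y, z in cm, then the turn, a rotation vector about the tool's x, y, z in rad, then the finger opening in cm, from 0 to 8.54. In form: [[dx, dy, dz, wx, wy, wz, fingers], ...]. A call has 1 to 10 rows; each row is the pose to reach, as a shift and turn from the pose commanded when the call began, along the tool's axes at that moment; what a row does not reach only later rows make up. A row lasts 1/10 s, in which the tool goes at most 50 mm and 8.59 degrees, less where a joint would pass 70% of its speed; a pose out of reach is approached as far as the arm can. A call with a gripper value outside its range is refused whole. The fingers move at their own pace and stop on an object; the grip force is fixed at half the most. Time passes only in rows, so rows that repeat a pose let the fingers close. It gives the time, the measured TCP pose, the force, the opening and the grip force at its end, in the units of the state.
- env.get_obs(): the state, without advancing time (a new reading comes with each control period).
- imaging.capture(name): name is "side" or "top"; returns a dict with "pixels" (480x640x3 uint8, red, green, blue), "depth" (480x640 float32, mm along the optical axis (not along the pixel's ray), 0 where there is no reading), "mtx" (3x3 intrinsics, pixels), "k1" (the pictures are not rectified: a ray, as slopes to the right and down, at radius r is drawn at 1 + k1 r^2 times it, then the intrinsics apply), "view" (4x4, takes a point from world to camera coordinates). Camera axes: x right, y down, z forward; pixel columns grow to the right and rows downward; lengths in mm; the calibration is good to about 2 mm. A picture is of the moment at which its call begins.
- job.sign_off(): hands the job in; it is judged then, once.
The state is a dict: "time_s": time; "joints": joint angles; "qd": joint speeds; "effort": joint torques, N m; "tcp_pos": TCP position; "tcp_rot": TCP orientation; "wrist_force": force on the tool from outside, world axes, zero at the start; "torque": the same for the moment, N m; "finger_gap": opening from 0.0 (shut) to 1.0 (fully open); "finger_force": force on a finger pad.
Only numpy, scipy, OpenCV 4.12 (cv2) and the standard library are available. Lean on these libraries where they do the work, as an engineer would, in place of code of your own. Each camera call takes 0.05 s, during which the arm holds its last target. There are 200 camera calls.

## Working session

There is one attempt and no reset: what is moved stays moved. The work goes in short steps, Python scripts to look and compute and a tool call to move; the robot and the scene stay as the last step left them, time stands still between calls to the robot, and variables do not carry over. Pictures are saved under pics/ and viewed, at most 13 in all, crops included, and the job is handed in when it is done.

Besides the shell and the picture viewer there is one more tool, called as name(argument=value, ...), one argument or row to a line, values as JSON. servo_tool: Moves the arm, as the interface text tells. Its arguments: {"type":"object","properties":{"targets":{"type":"array"}},"required":["targets"]}

```bash
ls; mkdir -p pics; cat > h.py <<'E'
import numpy as np, cv2
from rig import env, imaging, job
from scipy.spatial.transform import Rotation as R
def cap(n,save=None):
    c=imaging.capture(n)
    if save: cv2.imwrite(f'pics/{save}.png',c['pixels'][...,::-1])
    np.savez(f'{n}.npz',**c)
    return c
def ray(c,u,v):
    K=c['mtx'];d=np.array([(u-K[0,2])/K[0,0],(v-K[1,2])/K[1,1]]);s=d.copy()
    for _ in range(20): s=d/(1+c['k1']*(s@s))
    return np.array([s[0],s[1],1.])
def inv(c,p): T=np.linalg.inv(c['view']);return (T@np.r_[p,1])[:3]
def atz(c,u,v,z):
    o=inv(c,np.zeros(3));d=inv(c,ray(c,u,v))-o
    return o+d*(z-o[2])/d[2]
def dep(c,u,v):
    return inv(c,ray(c,u,v)*c['depth'][int(round(v)),int(round(u))])
def proj(c,p):
    q=(c['view']@np.r_[p,1])[:3];s=q[:2]/q[2];s=s*(1+c['k1']*(s@s));return (c['mtx']@np.r_[s,1])[:2]
E
python3 - <<'E'
from h import *
print(env.get_obs(),env.hold_point_z)
for n in('side','top'):
    c=cap(n,n+'0');print(n,c['mtx'],c['k1'],np.linalg.inv(c['view']))
E
```

```text
pics
{'time_s': 0.0, 'joints': array([-1.08138755e+00,  3.85535361e-01,  6.64892530e-03, -5.32656450e-04,
       -1.19395049e+00, -2.58600965e-01]), 'qd': array([ 0.00092878,  0.00049197,  0.00219464, -0.00025642,  0.00057385,
       -0.00027173]), 'effort': array([-5.95526526e-04, -3.92289197e+01,  1.88396466e+01,  4.18595821e+00,
       -4.54831752e-03,  4.45875401e-06]), 'tcp_pos': array([ 142.8811069 , -607.86735057,  230.23839379]), 'tcp_rot': array([-1.15050246e-01,  9.93359119e-01,  1.04020333e-03, -1.42333989e-04]), 'wrist_force': array([0.12790364, 0.49874736, 0.11039313]), 'torque': array([-0.01928622,  0.00937014, -0.08440634]), 'finger_force': 0.0, 'finger_gap': 1.0024920875641377} 18.700000000000003
side [[531.16275347   0.         320.82954869]
 [  0.         531.16275347 235.03100491]
 [  0.           0.           1.        ]] -0.07963322887565122 [[-6.85132427e-01 -4.58455767e-01  5.66049350e-01 -1.43186111e+02]
 [-7.28334090e-01  4.42994322e-01 -5.22767142e-01  6.98001281e+02]
 [-1.10910371e-02 -7.70437759e-01 -6.37418739e-01  9.22615040e+02]
 [ 0.00000000e+00  0.00000000e+00  0.00000000e+00  1.00000000e+00]]
top [[489.46875928   0.         325.67271599]
 [  0.         489.46875928 234.48227993]
 [  0.           0.           1.        ]] -0.12411497551020331 [[-2.54559387e-02 -9.82750880e-01  1.83173970e-01  3.42342812e+02]
 [-9.99196805e-01  3.06853930e-02  2.57711530e-02  7.63170782e+00]
 [-3.09473886e-02 -1.82370817e-01 -9.82742664e-01  1.24858880e+03]
 [ 0.00000000e+00  0.00000000e+00  0.00000000e+00  1.00000000e+00]]
```

View pics/top0.png

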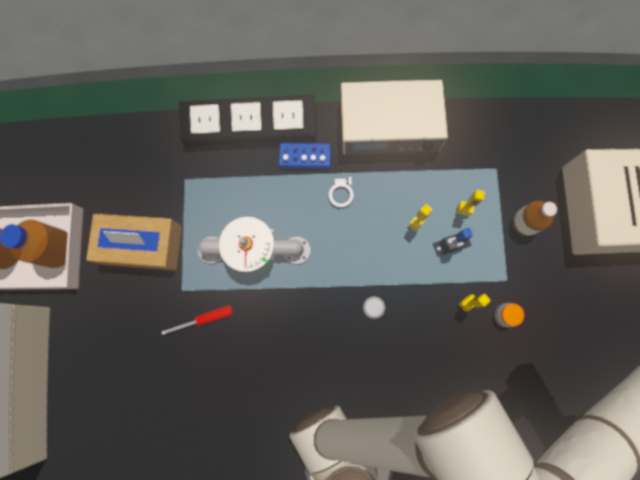

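View pics/side0.png

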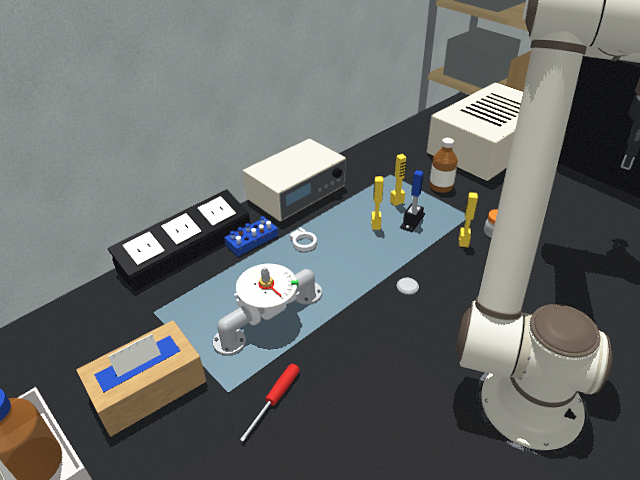

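Top view: valve near (246,243), green tab (264,261), and blue handle top (464,235) in its holder (452,244). In the side view, the handle is at (416,185), valve (266,285) and tab (296,283). I'll enlarge these.

```bash
python3 - <<'E'
from h import *
t=cv2.imread('pics/top0.png');s=cv2.imread('pics/side0.png')
def cr(i,x,y): return cv2.resize(i[y:y+60,x:x+80],(400,300),interpolation=cv2.INTER_CUBIC)
cv2.imwrite('pics/c0.png',np.vstack([np.hstack([cr(t,206,210),cr(t,415,210)]),np.hstack([cr(s,226,255),cr(s,376,170)])]))
t=dict(np.load('top.npz'));s=dict(np.load('side.npz'))
print('pipe ends',atz(t,208,248,50),atz(t,297,249,50))
print('stem',atz(t,246,243,140),dep(t,246,243),dep(s,265,268))
print('grip top',dep(t,465,233),dep(s,417,173))
E
```

```text
pipe ends [540.40807295 336.06694616  50.        ] [531.30660142 111.22076777  50.        ]
stem [534.67257364 221.80190256 140.        ] [536.4107199  223.73742789 129.9813244 ] [539.82560386 229.04356433 156.17194456]
grip top [ 537.87053509 -278.45033687  165.14417474] [ 536.36677969 -272.12619716  169.18273571]
```

View pics/c0.png

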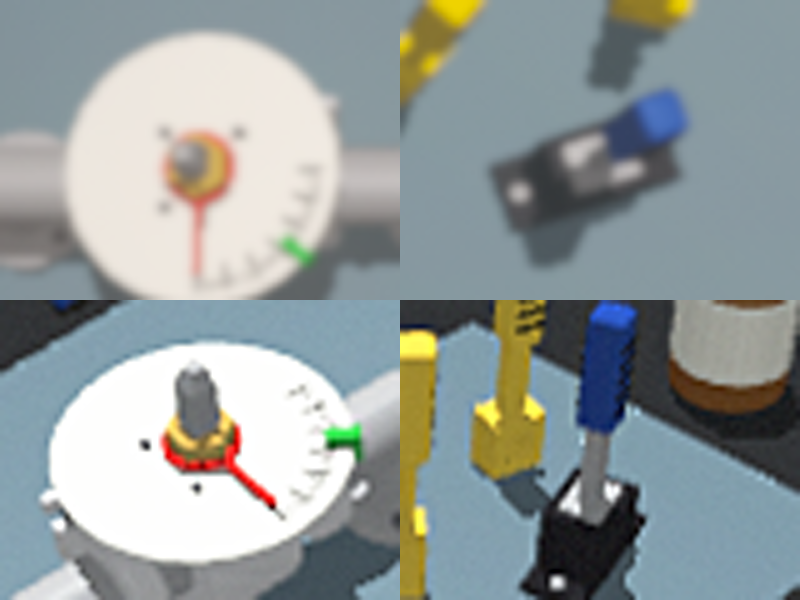

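```bash
cat >> h.py <<'E'
def cloud(c,mask):
    v,u=np.nonzero(mask&(c['depth']>0));return np.array([dep(c,a,b) for a,b in zip(u,v)]),u,v
def hsv(c): return cv2.cvtColor(c['pixels'],cv2.COLOR_RGB2HSV).astype(int)
E
python3 - <<'E'
from h import *
S=[('top',(415,210,495,270)),('side',(376,170,456,250))]
P={}
for n,(x0,y0,x1,y1) in S:
    c=dict(np.load(n+'.npz'));h=hsv(c);m=(h[...,0]>105)&(h[...,0]<130)&(h[...,1]>140)&(h[...,2]>50)
    k=np.zeros_like(m);k[y0:y1,x0:x1]=1;p,u,v=cloud(c,m&k)
    print(n,len(p));
    for lo,hi in((60,90),(90,120),(120,150),(150,175)):
        q=p[(p[:,2]>lo)&(p[:,2]<hi)]
        if len(q): print(lo,len(q),q.mean(0).round(1),q.min(0).round(1),q.max(0).round(1))
    t=p[p[:,2]>p[:,2].max()-6]; print('top',p[:,2].max(),t.mean(0),cv2.minAreaRect(t[:,:2].astype(np.float32)))
t=dict(np.load('top.npz'));s=dict(np.load('side.npz'))
ce=atz(t,246.2,243.6,108);tab=atz(t,265.4,260,112);pt=atz(t,245.4,265.6,110)
print('dial',ce,'tab',tab,'ptr',pt)
f=lambda p:np.arctan2(*(ce-p)[[1,0]]); 
print('ang tab,ptr',f(tab),f(pt),f(tab)-f(pt),np.linalg.norm(tab-ce))
print('screws',atz(t,439,248.6,8),atz(t,460,244,8))
# side
w=lambda x,y:(226+x/5,255+(y-300)/5)
cs=atz(s,*w(205,452),108);ts=atz(s,*w(340,440),112);ps=atz(s,*w(272,508),110)
ce=cs;print(cs,ts,ps,f(ts),f(ps))
print('side stemtop',atz(s,*w(196,368),156),'top stemtop',atz(t,206+190/5,210+155/5,156))
E
```

```text
top 63
150 63 [ 538.2 -281.9  163.2] [ 528.7 -290.7  158. ] [ 547.6 -272.1  168.5]
top 168.50365367682707 [ 538.38078191 -282.78013002  164.48648845] ((538.0618896484375, -282.3021240234375), (17.222415924072266, 18.382604598999023), 24.367273330688477)
side 226
90 56 [ 534.7 -274.1  110. ] [ 525.1 -289.1   98.2] [ 547.7 -267.   119.9]
120 85 [ 535.2 -274.3  134.6] [ 524.9 -295.4  120.2] [ 547.6 -266.1  149.3]
150 77 [ 536.8 -277.1  160.8] [ 523.6 -294.9  150.7] [ 552.1 -268.4  169.2]
top 169.18273571146028 [ 538.5305378  -280.46893068  165.37919942] ((538.3541870117188, -280.6021728515625), (20.314903259277344, 24.14366912841797), 20.29472541809082)
dial [538.75932338 227.49631858 108.        ] tab [497.5368088  180.90463431 112.        ] ptr [485.79837151 228.87753091 110.        ]
ang tab,ptr 0.8464645290579714 -0.026073914184467164 0.8725384432424386 62.33843718337026
screws [ 527.69628113 -249.49559517    8.        ] [ 537.89710211 -304.71988686    8.        ]
[536.61030083 230.94456434 108.        ] [498.48034696 186.379802   112.        ] [489.27013247 232.58552903 110.        ] 0.8630556984054046 -0.034649389449222245
side stemtop [538.23637209 229.79202312 156.        ] top stemtop [536.67276472 223.35501495 156.        ]
```

The crops show a dial with the red pointer toward the robot (top crop (197,278)) and the green tab at (297,250). The blue grip stands nearly upright, its top at about (665,110). I'll measure the holder's yaw and plan the approach: tool tilted 45° forward, which becomes 45° backward once the handle lies flat.

```bash
cat >> h.py <<'E'
def pose(): o=env.get_obs();return o['tcp_pos'],R.from_quat(o['tcp_rot'])
def goal(az,tilt):
    "tool z heading azimuth az, tilted `tilt` from straight down; y horizontal (deg)"
    a,t=np.radians([az,tilt]);z=np.array([np.sin(t)*np.cos(a),np.sin(t)*np.sin(a),-np.cos(t)]);y=np.array([-np.sin(a),np.cos(a),0])
    return R.from_matrix(np.c_[np.cross(y,z),y,z])
def go(G,Rg,frm=None):
    "row for bringing the grasp point to G with orientation Rg; frm=(pos,R) default measured"
    p,r=frm or pose();T=G+Rg.apply([0,0,env.hold_point_z])
    d=r.inv().apply(T-p)/10;w=(r.inv()*Rg).as_rotvec()
    print('row',d.round(2),w.round(3)); return T,Rg
E
python3 - <<'E'
from h import *
for n,(x0,y0,x1,y1) in [('top',(415,210,495,280)),('side',(376,170,456,250))]:
    c=dict(np.load(n+'.npz'));k=np.zeros((480,640),bool);k[y0:y1,x0:x1]=1;p,u,v=cloud(c,k)
    p=p[(abs(p[:,0]-535)<60)&(abs(p[:,1]+280)<60)]
    for lo,hi in((5,20),(30,50)):
        q=p[(p[:,2]>lo)&(p[:,2]<hi)]
        print(n,lo,len(q),q.mean(0).round(1),cv2.minAreaRect(q[:,:2].astype(np.float32)))
    h=hsv(c);K=k&(h[...,2]<60)&(h[...,1]<120);q,u,v=cloud(c,K);q=q[abs(q[:,2]-30)<30]
    print('dark',len(q),q.mean(0),cv2.minAreaRect(q[:,:2].astype(np.float32)))
    h=hsv(c);K=(h[...,0]>20)&(h[...,0]<35)&(h[...,1]>150)&(np.arange(640)>380)[None,:]
    q,u,v=cloud(c,K)
    lab=cv2.connectedComponents(K.astype(np.uint8))[1][v,u]
    for l in set(lab):
        z=q[lab==l]
        if len(z)>40: print('yellow',z.min(0).round(),z.max(0).round())
G=np.array([538,-281.5,133]);Rg=goal(14,45)
f=go(G-130*Rg.apply([0,0,1]),Rg)
E
```

```text
top 5 214 [ 531.1 -270.1    8.1] ((536.6685180664062, -280.6247863769531), (113.90050506591797, 114.3409194946289), 88.33216094970703)
top 30 231 [ 534.6 -277.5   41. ] ((539.0292358398438, -283.52191162109375), (38.275169372558594, 53.10255432128906), 16.13880729675293)
dark 20 [ 524.81490732 -261.53719741   24.82821739] ((526.1221923828125, -260.8836364746094), (18.738832473754883, 1.6505169868469238), 19.242834091186523)
yellow [ 615. -339.    7.] [ 642. -303.  163.]
yellow [ 580. -205.   17.] [ 608. -177.  164.]
yellow [ 368. -375.   -7.] [ 410. -292.  162.]
side 5 218 [ 526.4 -264.     9.1] ((534.5775146484375, -279.2740478515625), (117.35161590576172, 117.50521087646484), 89.65603637695312)
side 30 198 [ 534.6 -274.4   41.1] ((539.0787963867188, -281.3304748535156), (40.62409210205078, 57.23667907714844), 14.964898109436035)
dark 990 [ 544.0409036  -347.63793742    8.96373666] ((566.2021484375, -360.742431640625), (246.50242614746094, 389.9057312011719), 45.95184326171875)
yellow [ 612. -542.    0.] [ 803. -298.  163.]
yellow [ 582. -398.   -4.] [ 755. -186.  161.]
yellow [ 368. -530.   -3.] [ 511. -289.  162.]
row [-38.06  22.63   1.9 ] [-0.003 -0.785 -0.014]
```

```bash
python3 - <<'E'
from h import *
G=np.array([538.5,-282,135]);Rg=goal(15.5,45)
f=go(G-130*Rg.apply([0,0,1])+[0,0,20],Rg)
E
```

```text
row [-38.1   22.37  -0.3 ] [-0.014 -0.785 -0.039]
```

servo_tool(
  targets=[
    [0,0,-6,0,0,0,6.5],
    [0,0,-6,0,0,0,6.5],
    [-38.1,22.4,-5,-0.014,-0.785,-0.039,6.5],
    [-38.1,22.4,-5,-0.014,-0.785,-0.039,6.5],
    [-38.1,22.4,-5,-0.014,-0.785,-0.039,6.5],
    [-38.1,22.4,-5,-0.014,-0.785,-0.039,6.5],
    [-38.1,22.4,-5,-0.014,-0.785,-0.039,6.5],
    [-38.1,22.4,-5,-0.014,-0.785,-0.039,6.5],
    [-38.1,22.4,-5,-0.014,-0.785,-0.039,6.5],
    [-38.1,22.4,-5,-0.014,-0.785,-0.039,6.5],
  ],
)

```text
time_s: 1.1
tcp_pos: [432.7, -331.7, 282.2]
tcp_rot: [-0.124, 0.916, 0.05, 0.379]
wrist_force: [0.9, -0.7, 0.5]
finger_gap: 0.761
finger_force: 0.0
```

```bash
python3 - <<'E'
from h import *
o=env.get_obs();print(o['joints'].round(3),o['qd'].round(2),pose()[0])
G=np.array([538.5,-282,135]);Rg=goal(15.5,45)
f=go(G-130*Rg.apply([0,0,1])+[0,0,20],Rg)
E
```

```text
[-0.789  0.113 -0.169 -0.813 -1.01  -0.16 ] [ 1.17 -0.22 -0.3   0.08  0.87 -0.78] [ 432.73972572 -331.72845383  282.22185883]
row [0.85 1.98 6.01] [-0.003 -0.     0.   ]
```

servo_tool(
  targets=[
    [0,0,0,0,0,0,6.5],
    [0,0,0,0,0,0,6.5],
    [0,0,0,0,0,0,6.5],
  ],
)

```text
time_s: 1.4
tcp_pos: [431.8, -332.9, 282.3]
tcp_rot: [-0.125, 0.916, 0.05, 0.379]
wrist_force: [-0.4, -0.4, 0.2]
finger_gap: 0.762
finger_force: 0.0
```

```bash
python3 - <<'E'
from h import *
o=env.get_obs();print(o['joints'].round(3),pose()[0])
G=np.array([538.5,-282,135]);Rg=goal(15.5,45)
f=go(G-60*Rg.apply([0,0,1]),Rg)
f=go(G,Rg)
cap('side','s1');c=cap('top','t1')
E
```

```text
[-0.792  0.115 -0.167 -0.813 -1.014 -0.157] [ 431.83881507 -332.88991068  282.29447807]
row [ 2.17  2.08 14.51] [-0.002 -0.001  0.002]
row [ 2.17  2.09 20.51] [-0.002 -0.001  0.002]
```

View pics/s1.png

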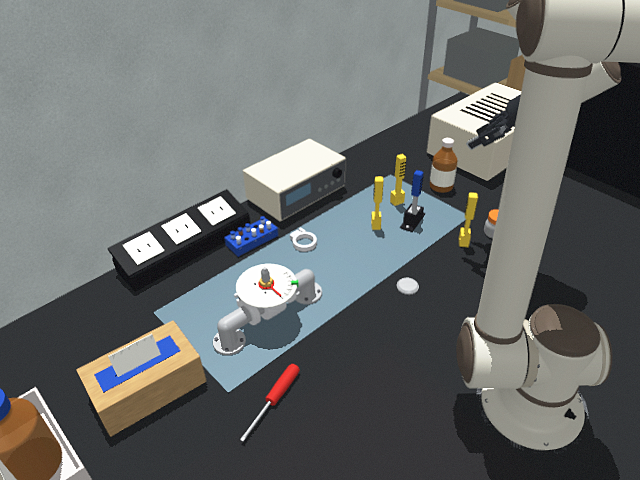

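Gripper (490,130) hangs free of the yellow handles and nothing has moved. I'll line up and advance.

servo_tool(
  targets=[
    [2.2,2.1,4,0,0,0,6.5],
    [2.2,2.1,8,0,0,0,6.5],
    [2.2,2.1,11,0,0,0,6.5],
    [2.2,2.1,14,0,0,0,6.5],
    [2.2,2.1,16,0,0,0,6.5],
    [2.2,2.1,18,0,0,0,6.5],
    [2.2,2.1,20,0,0,0,6.5],
    [2.2,2.1,20.5,0,0,0,6.5],
    [2.2,2.1,20.5,0,0,0,6.5],
    [2.2,2.1,20.5,0,0,0,6.5],
  ],
)

```text
time_s: 2.5
tcp_pos: [550.9, -278.7, 122.2]
tcp_rot: [-0.125, 0.915, 0.05, 0.379]
wrist_force: [-0.9, 0.1, 0.2]
finger_gap: 0.764
finger_force: 0.0
```

```bash
python3 - <<'E'
from h import *
print(env.get_obs()['joints'].round(3),pose()[0])
G=np.array([538.5,-282,135]);Rg=goal(15.5,45)
go(G,Rg)
s=cap('side');t=cap('top')
cr=lambda i,x,y: cv2.resize(i[y:y+120,x:x+100,::-1],(400,480),interpolation=cv2.INTER_CUBIC)
cv2.imwrite('pics/c1.png',np.hstack([cr(t['pixels'],410,170),cr(s['pixels'],370,120)]))
E
```

```text
[-0.596  0.376 -0.231 -1.035 -0.675  0.044] [ 550.85929782 -278.6976528   122.15475751]
row [-0.    0.01  0.06] [-0.002 -0.     0.002]
```

View pics/c1.png

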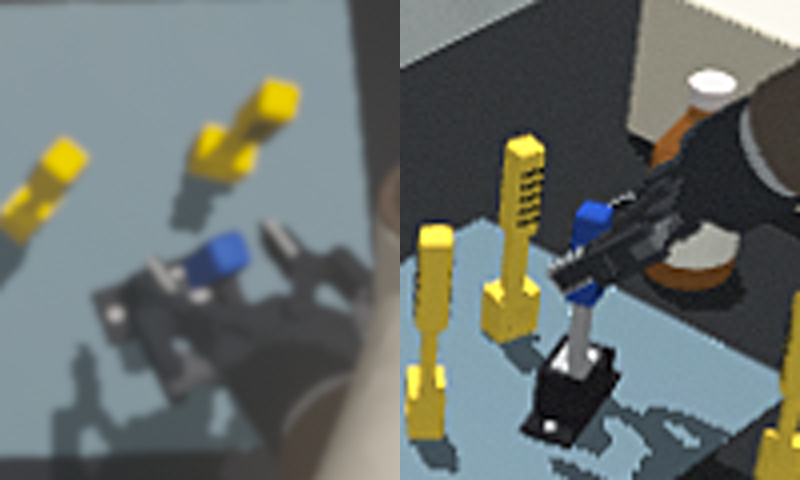

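The blue grip (top crop (220,255)) stands between the finger tips (165,275) and (280,240), so I'll close and lift.

servo_tool(
  targets=[
    [0,0,0,0,0,0,1],
    [0,0,0,0,0,0,1],
    [0,0,0,0,0,0,1],
    [0,0,0,0,0,0,1],
    [0,0,0,0,0,0,1],
    [0,0,0,0,0,0,1],
    [0,0,0,0,0,0,1],
    [0,0,0,0,0,0,1],
  ],
)

```text
time_s: 3.4
tcp_pos: [551.6, -278.0, 122.2]
tcp_rot: [-0.125, 0.915, 0.05, 0.38]
wrist_force: [-0.4, -0.8, 3.4]
finger_gap: 0.249
finger_force: 59.2
```

```bash
python3 - <<'E'
from h import *
o=env.get_obs();p,r=pose();print(o['finger_gap'],o['finger_force'],o['wrist_force'],p,r.apply([0,0,1]),r.apply([0,1,0]))
print('up100',r.inv().apply([0,0,10]))
E
```

```text
0.24907998568453157 59.205066561698914 [-0.39227053 -0.79043497  3.41681881] [ 551.64010101 -278.04437241  122.18428487] [ 0.68210456  0.18722866 -0.70687962] [-0.26763455  0.96351566 -0.00305145]
up100 [-7.07327285 -0.03051449 -7.06879623]
```

servo_tool(
  targets=[
    [-0.7,0,-0.7,0,0,0,1],
    [-1.4,0,-1.4,0,0,0,1],
    [-2.1,0,-2.1,0,0,0,1],
    [-2.8,0,-2.8,0,0,0,1],
    [-4,0,-4,0,0,0,1],
    [-6,0,-6,0,0,0,1],
    [-8.5,0,-8.5,0,0,0,1],
    [-11,0,-11,0,0,0,1],
    [-12,0,-12,0,0,0,1],
    [-12,0,-12,0,0,0,1],
  ],
)

```text
time_s: 4.4
tcp_pos: [551.5, -276.8, 294.4]
tcp_rot: [-0.126, 0.915, 0.05, 0.381]
wrist_force: [-0.0, 0.4, -3.6]
finger_gap: 0.252
finger_force: 58.8
```

```bash
python3 - <<'E'
from h import *
o=env.get_obs();p,r=pose();print(o['joints'].round(3),o['finger_gap'],o['finger_force'],o['wrist_force'],p)
s=cap('side');t=cap('top')
for n,c in(('s',s),('t',t)):
    h=hsv(c);m=(h[...,0]>105)&(h[...,0]<130)&(h[...,1]>140)&(h[...,2]>50);m[:,:350]=0
    q,u,v=cloud(c,m);k=q[:,2]>200
    if k.any():print(n,k.sum(),q[k].mean(0),q[k].min(0),q[k].max(0),u[k].mean(),v[k].mean())
# transit goal: above valve, hub 60 mm over the seat
G=np.array([537.5+103,229,134+110]);Rg=goal(180,45)
go(G,goal(-1.5,-45))
E
```

```text
[-0.515  0.156 -0.109 -0.739 -0.837 -0.405] 0.2522490826297063 58.83695662021637 [-0.04127589  0.36138024 -3.61976729] [ 551.49930387 -276.84853859  294.43449505]
s 157 [ 535.67165819 -273.5898107   305.89415122] [ 513.35631205 -290.17287636  267.05812471] [ 552.75163552 -262.98704367  351.54207012] 423.2356687898089 125.49044585987261
t 35 [ 541.01807951 -275.62216796  333.13341586] [ 533.9810823  -284.60757326  328.94119384] [ 547.38866151 -269.62641191  336.01592299] 484.8857142857143 215.25714285714287
row [-10.65  46.63  19.04] [1.000e-03 1.556e+00 3.310e-01]
```

Lifted with the handle held (grip top at z ≈ 336 mm). Next I'll carry it over to the valve while laying the handle flat.

servo_tool(
  targets=[
    [-1,5,-1,0,0.1,0.02,1],
    [-10.6,46.6,17,0,1.556,0.33,1],
    [-10.6,46.6,17,0,1.556,0.33,1],
    [-10.6,46.6,17,0,1.556,0.33,1],
    [-10.6,46.6,17,0,1.556,0.33,1],
    [-10.6,46.6,17,0,1.556,0.33,1],
    [-10.6,46.6,17,0,1.556,0.33,1],
    [-10.6,46.6,17,0,1.556,0.33,1],
    [-10.6,46.6,17,0,1.556,0.33,1],
    [-10.6,46.6,17,0,1.556,0.33,1],
  ],
)

```text
time_s: 5.5
tcp_pos: [605.6, 169.9, 249.8]
tcp_rot: [-0.012, 0.964, 0.015, -0.266]
wrist_force: [1.2, -0.1, -1.7]
finger_gap: 0.252
finger_force: 59.7
```

servo_tool(
  targets=[
    [0,0,0,0,0,0,1],
  ],
)

```text
time_s: 5.6
tcp_pos: [607.2, 175.2, 233.6]
tcp_rot: [-0.013, 0.962, 0.013, -0.274]
wrist_force: [-1.5, 0.5, -9.0]
finger_gap: 0.246
finger_force: 59.5
```

```bash
python3 - <<'E'
from h import *
o=env.get_obs();p,r=pose();print(o['joints'].round(3),o['finger_gap'],o['finger_force'],p)
G=np.array([537.5+103,229,134+110])
go(G,goal(-1.5,-45))
E
```

```text
[ 0.418  0.687  0.515 -0.246 -1.898 -1.981] 0.24648559813705506 59.49574828147888 [607.20663309 175.15159425 233.58800944]
row [-2.03  5.37 -0.72] [-0.002  0.23   0.055]
```

servo_tool(
  targets=[
    [-2,5.4,-1.5,0,0.23,0.055,1],
    [-2,5.4,-1.5,0,0.23,0.055,1],
    [-2,5.4,-1.5,0,0.23,0.055,1],
    [-2,5.4,-1.5,0,0.23,0.055,1],
    [-2,5.4,-1.5,0,0.23,0.055,1],
  ],
)

```text
time_s: 6.1
tcp_pos: [629.4, 220.9, 256.8]
tcp_rot: [0.013, 0.929, 0.006, -0.371]
wrist_force: [0.2, 0.1, -2.1]
finger_gap: 0.245
finger_force: 59.9
```

```bash
python3 - <<'E'
from h import *
o=env.get_obs();p,r=pose();print(o['joints'].round(3),o['finger_gap'],o['finger_force'],p)
G=np.array([537.5+103,229,134+110])
go(G,goal(-1.5,-45))
s=cap('side');t=cap('top')
cr=lambda i,x,y: cv2.resize(i[y:y+120,x:x+100,::-1],(400,480),interpolation=cv2.INTER_CUBIC)
cv2.imwrite('pics/c2.png',np.hstack([cr(t['pixels'],200,170),cr(s['pixels'],230,190)]))
E
```

```text
[ 0.424  0.856  0.865 -0.398 -2.246 -2.165] 0.24459238726185073 59.94212329387665 [629.43850831 220.91366361 256.82093147]
row [-1.62  0.83  2.05] [ 0.003  0.025 -0.001]
```

View pics/c2.png

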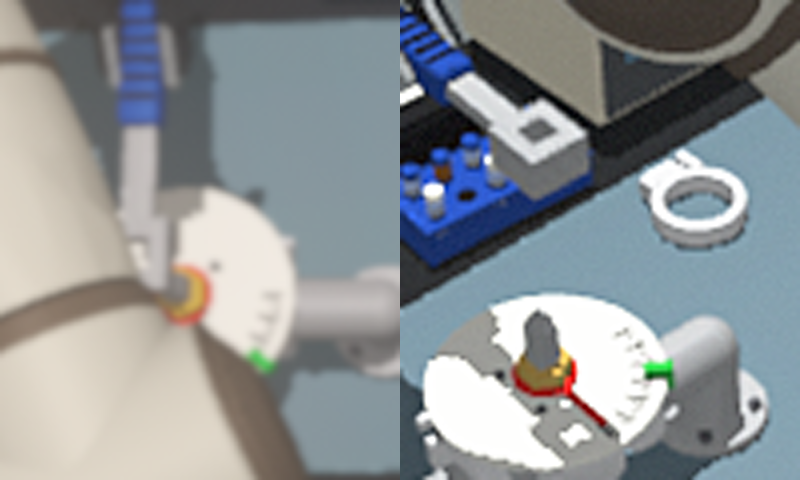

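Top crop: handle points away from the robot, its hub beside the stem. Side crop shows the hub's top face with the square hole at (540,131) and a clear view of stem and dial. I'll measure the hub pose from the depth cloud.

```bash
cat >> h.py <<'E'
def hubfit(c,box,zmin,zmax=400):
    "top face of hub from side view: plane, rectangle"
    x0,y0,x1,y1=box;k=np.zeros((480,640),bool);k[y0:y1,x0:x1]=1
    h=hsv(c);k&=(h[...,1]<60)
    q,u,v=cloud(c,k);q=q[(q[:,2]>zmin)&(q[:,2]<zmax)];return q
E
python3 - <<'E'
from h import *
c=dict(np.load('side.npz'));p,r=pose()
G=p-18.7*r.apply([0,0,1]);print('G',G, 'tool y',r.apply([0,1,0]),'z',r.apply([0,0,1]))
q=hubfit(c,(250,205,282,242),190)
print(len(q),q.min(0),q.max(0))
top=q
for _ in range(8):   # fit plane to upper points
    A=np.c_[top[:,:2],np.ones(len(top))];s=np.linalg.lstsq(A,top[:,2],rcond=None)[0]
    e=q[:,2]-np.c_[q[:,:2],np.ones(len(q))]@s; top=q[(e>-2.5)&(e<4)]
print('plane',s,len(top),top.mean(0),cv2.minAreaRect(top[:,:2].astype(np.float32)))
hz=np.array([265,222.75]);d=ray(c,*hz)
o=inv(c,np.zeros(3));dd=inv(c,d)-o;t=(s[0]*o[0]+s[1]*o[1]+s[2]-o[2])/(dd[2]-s[0]*dd[0]-s[1]*dd[1])
print('hole centre top',o+t*dd)
h=hsv(c);m=(h[...,0]>105)&(h[...,0]<130)&(h[...,1]>140)&(h[...,2]>50);m[:,260:]=0;m[245:]=0
b,u,v=cloud(c,m);b=b[b[:,2]>200];print('blue',len(b),b.mean(0),b.min(0),b.max(0))
# stem
q=hubfit(c,(255,262,275,285),130,165);print('stem',len(q),q.mean(0),q.min(0),q.max(0))
w=lambda x,y:(230+(x-400)/4,190+y/4)
print('stem top',atz(c,*w(541,316),155),'nut/pointer ring centre',atz(c,*w(544,374),112))
E
```

```text
G [642.02033422 220.42658039 272.27631069] tool y [0.02880847 0.99957976 0.00322037] z [-0.68716423  0.02214398 -0.72616456]
473 [513.71391985 205.92889196 252.90741069] [587.3431619  243.82232986 281.58142569]
plane [-8.68399421e-02 -9.88558769e-02  3.46275090e+02] 221 [541.40281266 225.98161152 277.33019117] ((550.7245483398438, 224.10015869140625), (36.86875534057617, 73.6548843383789), 88.41902160644531)
hole centre top [533.01513576 222.28670837 278.01373875]
blue 218 [625.01150691 224.52510478 278.62081583] [529.45113521 211.0852321  255.40885814] [670.81371761 242.4840519  297.38139121]
stem 99 [538.62330092 232.69944314 145.16374059] [532.09680054 222.03732938 130.08192954] [551.62990348 238.53793736 160.61884841]
stem top [538.08677999 229.8772342  155.        ] nut/pointer ring centre [539.3010307  231.15974344 112.        ]
```

```bash
python3 - <<'E'
from h import *
G=np.array([538.3+109.3,230.3-3.2,190])
go(G,goal(-1.7,-45))
E
```

```text
row [-6.    0.65  5.61] [0.002 0.027 0.003]
```

servo_tool(
  targets=[
    [-2,0.65,0.5,0,0.027,0.003,1],
    [-3.5,0.65,2.5,0,0.027,0.003,1],
    [-5,0.65,4.4,0,0.027,0.003,1],
    [-6,0.65,5.6,0,0.027,0.003,1],
    [-6,0.65,5.6,0,0.027,0.003,1],
    [-6,0.65,5.6,0,0.027,0.003,1],
    [-6,0.65,5.6,0,0.027,0.003,1],
  ],
)

```text
time_s: 6.9
tcp_pos: [634.9, 227.9, 177.1]
tcp_rot: [0.014, 0.924, 0.006, -0.382]
wrist_force: [0.3, -0.5, -2.5]
finger_gap: 0.249
finger_force: 59.8
```

```bash
python3 - <<'E'
from h import *
p,r=pose();G=np.array([538.3+109.3,230.3-3.2,190])
go(G,goal(-1.7,-45));print(env.get_obs()['wrist_force'],env.get_obs()['joints'].round(3))
s=cap('side');t=cap('top')
cr=lambda i,x,y: cv2.resize(i[y:y+75,x:x+50,::-1],(400,600),interpolation=cv2.INTER_CUBIC)
cv2.imwrite('pics/c3.png',np.hstack([cr(t['pixels'],220,195),cr(s['pixels'],240,230)]))
E
```

```text
row [ 0.01 -0.04  0.05] [0.001 0.001 0.   ]
[ 0.33135143 -0.50649164 -2.48691527] [ 0.427  0.923  0.792 -0.379 -2.136 -2.115]
```

View pics/c3.png

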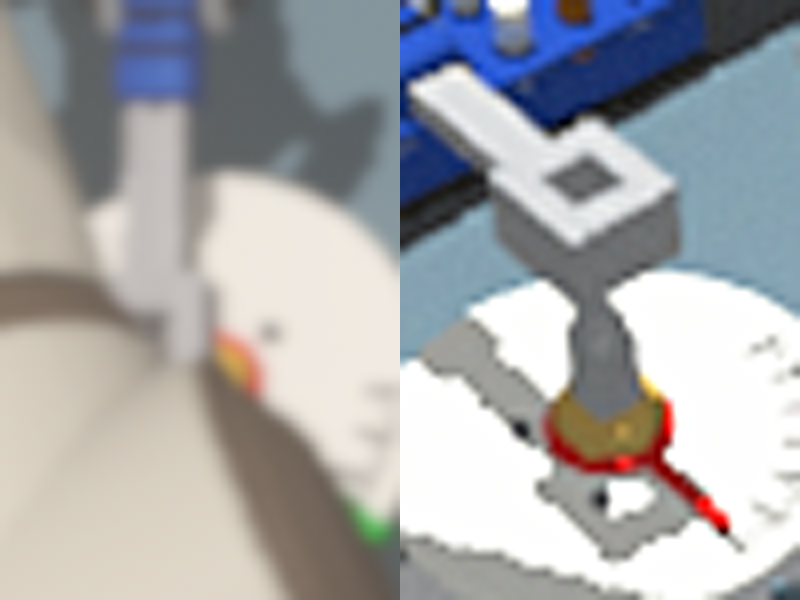

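Side crop: hub with hole centre at (583,179), directly above the stem (centre column ~607 at row 360). I'll compare both with projected positions.

```bash
python3 - <<'E'
from h import *
c=dict(np.load('side.npz'))
w=lambda p:np.array([400,0])+(proj(c,p)-[240,230])*8
for z in(122,131,140,150): print(z,w([538.3,230.3,z]).round(1), 'dx,dy/mm',((w([539.3,230.3,z])-w([538.3,230.3,z]))).round(1),((w([538.3,231.3,z])-w([538.3,230.3,z]))).round(1))
for z in (196,198,200,202): print('hub',z,w([538.3,230.3,z]).round(1))
# predicted corners of hub top with yaw -1.7
a=np.radians(-1.7);e=np.array([np.cos(a),np.sin(a)]);f=np.array([-e[1],e[0]])
for i,j in((18,17),(18,-17),(-18,-17),(-18,17)): print(i,j,w(np.r_[np.array([538.3,230.3])+i*e+j*f,202]).round(0))
# depth based tab/pointer again
W=lambda x,y:(240+(x-400)/8,230+y/8)
print('hole z200-203',atz(c,*W(583,179),200),atz(c,*W(583,179),203))
h=hsv(c);x,y=np.meshgrid(range(640),range(480))
def nrm(p):return p
q=hubfit(c,(250,245,275,262),190);print('hub pts z',np.percentile(q[:,2],[5,25,50,75,95]))
E
```

```text
122 [609.9 401.9] dx,dy/mm [-2.3 -1.9] [-2.9  1.8]
131 [607.3 377.8] dx,dy/mm [-2.3 -1.9] [-2.9  1.8]
140 [604.7 353.5] dx,dy/mm [-2.4 -1.9] [-2.9  1.8]
150 [601.7 326.1] dx,dy/mm [-2.4 -1.9] [-3.   1.8]
hub 196 [587.7 196.3]
hub 198 [587.1 190.5]
hub 200 [586.5 184.7]
hub 202 [585.9 178.8]
18 17 [491. 174.]
18 -17 [597. 116.]
-18 -17 [681. 184.]
-18 17 [575. 244.]
hole z200-203 [540.64812711 229.57619783 200.        ] [537.80912903 231.52090583 203.        ]
hub pts z [192.13923772 195.45017756 199.65922216 201.6910302  203.15240056]
```

Hub and stem agree to 1–2 mm, so I'll lower 26 mm onto the taper and watch the force.

servo_tool(
  targets=[
    [-0.6,0,0.6,0,0,0,1],
    [-1,0,1,0,0,0,1],
    [-1.3,0,1.3,0,0,0,1],
    [-1.5,0,1.5,0,0,0,1],
    [-1.7,0,1.7,0,0,0,1],
    [-1.85,0,1.85,0,0,0,1],
    [-1.85,0,1.85,0,0,0,1],
    [-1.85,0,1.85,0,0,0,1],
  ],
)

```text
time_s: 7.8
tcp_pos: [634.3, 228.0, 148.4]
tcp_rot: [0.014, 0.923, 0.006, -0.384]
wrist_force: [0.4, -0.1, -2.8]
finger_gap: 0.245
finger_force: 59.9
```

servo_tool(
  targets=[
    [-0.2,0,0.2,0,0,0,1],
    [-0.4,0,0.4,0,0,0,1],
    [-0.6,0,0.6,0,0,0,1],
    [-0.8,0,0.8,0,0,0,1],
    [-0.8,0,0.8,0,0,0,1],
  ],
)

```text
time_s: 8.3
tcp_pos: [634.4, 227.9, 136.6]
tcp_rot: [0.014, 0.923, 0.006, -0.384]
wrist_force: [1.9, -0.7, -1.7]
finger_gap: 0.248
finger_force: 60.3
```

servo_tool(
  targets=[
    [-0.2,0,0.2,0,0,0,1],
    [-0.4,0,0.4,0,0,0,1],
    [-0.6,0,0.6,0,0,0,1],
    [-0.8,0,0.8,0,0,0,1],
    [-0.8,0,0.8,0,0,0,1],
  ],
)

```text
time_s: 8.8
tcp_pos: [634.4, 227.9, 125.4]
tcp_rot: [0.014, 0.923, 0.006, -0.384]
wrist_force: [4.3, 0.0, -1.3]
finger_gap: 0.25
finger_force: 60.7
```

servo_tool(
  targets=[
    [-0.1,0,0.1,0,0,0,1],
    [-0.2,0,0.2,0,0,0,1],
    [-0.2,0,0.2,0,0,0,1],
  ],
)

```text
time_s: 9.1
tcp_pos: [634.5, 227.9, 122.8]
tcp_rot: [0.014, 0.923, 0.006, -0.384]
wrist_force: [4.8, 0.1, -0.1]
finger_gap: 0.249
finger_force: 60.8
```

servo_tool(
  targets=[
    [-0.1,0,0.05,0,0,0,1],
    [-0.2,0,0.1,0,0,0,1],
    [-0.2,0,0.1,0,0,0,1],
  ],
)

```text
time_s: 9.4
tcp_pos: [634.5, 228.0, 121.1]
tcp_rot: [0.014, 0.923, 0.005, -0.385]
wrist_force: [3.0, 1.0, -0.1]
finger_gap: 0.244
finger_force: 60.7
```

```bash
python3 - <<'E'
from h import *
p,r=pose();o=env.get_obs();print(p,o['wrist_force'],o['torque'])
s=cap('side');t=cap('top')
cr=lambda i,x,y: cv2.resize(i[y:y+75,x:x+50,::-1],(400,600),interpolation=cv2.INTER_CUBIC)
cv2.imwrite('pics/c4.png',np.hstack([cr(t['pixels'],220,195),cr(s['pixels'],240,235)]))
w=lambda p:np.array([400,0])+(proj(s,p)-[240,235])*8
a=np.radians(-1.7);e=np.array([np.cos(a),np.sin(a)]);f=np.array([-e[1],e[0]])
for i,j in((18,17),(18,-17),(-18,-17),(-18,17)): print(i,j,w(np.r_[np.array([538.3,230.3])+i*e+j*f,146]).round(0),w(np.r_[np.array([538.3,230.3])+i*e+j*f,122]).round(0))
E
```

```text
[634.48617119 227.99712831 121.0734439 ] [ 3.01186561  0.96416665 -0.05863622] [-0.0501991  -1.60235978 -0.08570483]
18 17 [511. 292.] [519. 357.]
18 -17 [613. 234.] [620. 298.]
-18 -17 [695. 302.] [701. 367.]
-18 17 [592. 363.] [600. 428.]
```

View pics/c4.png

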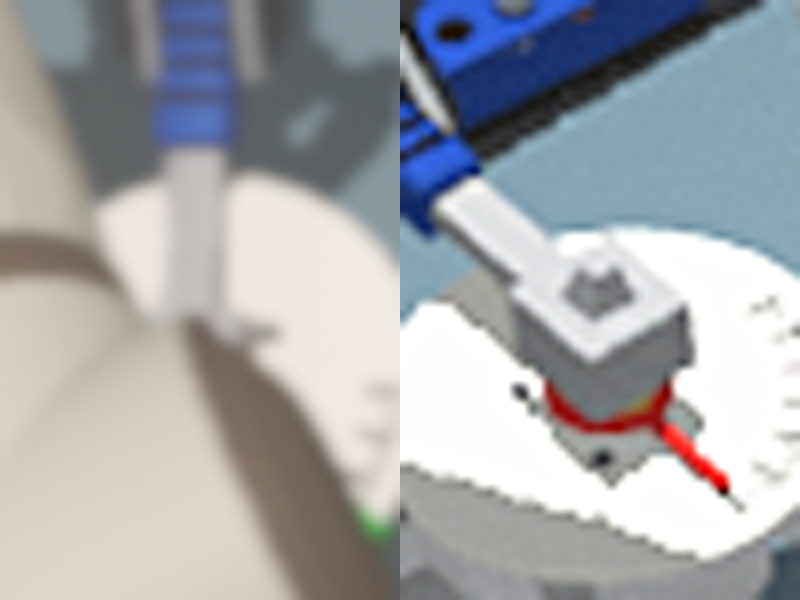

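Side crop: the hub sits on the nut, its top corners (513,290), (688,302) and (592,363) matching the predicted seated pose. One more small press to be sure.

servo_tool(
  targets=[
    [-0.1,0,0.1,0,0,0,1],
    [-0.15,0,0.15,0,0,0,1],
    [-0.15,0,0.15,0,0,0,1],
  ],
)

```text
time_s: 9.8
tcp_pos: [634.6, 228.0, 120.5]
tcp_rot: [0.013, 0.923, 0.006, -0.384]
wrist_force: [3.5, 1.5, 6.1]
finger_gap: 0.25
finger_force: 61.3
```

```bash
python3 - <<'E'
from h import *
p,r=pose();o=env.get_obs();print(p,o['wrist_force'],o['torque'],r.apply([0,0,1]),r.apply([0,1,0]))
E
```

```text
[634.57029549 227.96740042 120.49469845] [3.52201056 1.54423201 6.12232412] [ 0.20844548 -0.23247783 -0.3954483 ] [-0.70964326  0.02052388 -0.70426218] [ 2.90411227e-02  9.99578209e-01 -1.32923173e-04]
```

Seated with 6 N of contact force. I'll work out the swing rows, which turn about the stem axis.

```bash
cat >> h.py <<'E'
def swing(thetas,C=np.array([538.3,230.3,0])):
    p,r=pose()
    for th in thetas:
        Z=R.from_rotvec([0,0,th]);n=C+Z.apply(p-C)
        print([*(r.inv().apply(n-p)/10).round(2),*(r.inv().apply([0,0,th])).round(3)])
E
python3 - <<'E'
from h import *
print(env.get_obs()['joints'].round(3)); swing(np.arange(1,9)*0.05)
t=cap('top');s=cap('side')
for n,c in(('t',t),('s',s)):
    h=hsv(c);a=c['pixels'].astype(int);g=(a[...,1]>a[...,0]+60)&(a[...,1]>a[...,2]+60);g[:,:230]=0;g[:,310:]=0;g[:240]=0;g[300:]=0
    q,u,v=cloud(c,g);print(n,len(q),u.mean(),v.mean(),q.mean(0).round(1),q.min(0).round(1),q.max(0).round(1))
E
```

```text
[ 0.428  0.965  0.731 -0.36  -2.045 -2.075]
[np.float64(0.01), np.float64(0.48), np.float64(0.01), np.float64(0.035), np.float64(-0.0), np.float64(-0.035)]
[np.float64(0.04), np.float64(0.96), np.float64(0.04), np.float64(0.071), np.float64(-0.0), np.float64(-0.07)]
[np.float64(0.08), np.float64(1.44), np.float64(0.08), np.float64(0.106), np.float64(-0.0), np.float64(-0.106)]
[np.float64(0.14), np.float64(1.91), np.float64(0.14), np.float64(0.142), np.float64(-0.0), np.float64(-0.141)]
[np.float64(0.22), np.float64(2.38), np.float64(0.22), np.float64(0.177), np.float64(-0.0), np.float64(-0.176)]
[np.float64(0.31), np.float64(2.84), np.float64(0.31), np.float64(0.213), np.float64(-0.0), np.float64(-0.211)]
[np.float64(0.42), np.float64(3.3), np.float64(0.43), np.float64(0.248), np.float64(-0.0), np.float64(-0.246)]
[np.float64(0.55), np.float64(3.75), np.float64(0.55), np.float64(0.284), np.float64(-0.0), np.float64(-0.282)]<stdin>:6: RuntimeWarning: Mean of empty slice.
  ret = ret.dtype.type(ret / rcount)
Traceback (most recent call last):
ValueError: zero-size array to reduction operation minimum which has no identity
```

servo_tool(
  targets=[
    [0.01,0.48,0.01,0.035,0,-0.035,1],
    [0.04,0.96,0.04,0.071,0,-0.07,1],
    [0.08,1.44,0.08,0.106,0,-0.106,1],
    [0.14,1.91,0.14,0.142,0,-0.141,1],
    [0.22,2.38,0.22,0.177,0,-0.176,1],
    [0.31,2.84,0.31,0.213,0,-0.211,1],
    [0.42,3.3,0.43,0.248,0,-0.246,1],
    [0.55,3.75,0.55,0.284,0,-0.282,1],
    [0.55,3.75,0.55,0.284,0,-0.282,1],
  ],
)

```text
time_s: 10.8
tcp_pos: [628.6, 264.9, 120.6]
tcp_rot: [-0.17, 0.907, -0.074, -0.377]
wrist_force: [7.4, -2.5, 4.8]
finger_gap: 0.252
finger_force: 61.3
```

```bash
python3 - <<'E'
from h import *
p,r=pose();o=env.get_obs();print(o['joints'].round(3),p,o['wrist_force'],o['torque'],r.apply([0,0,1]),r.apply([0,1,0]))
swing(np.arange(1,9)*0.05)
c=cap('side')
a=c['pixels'].astype(int);C=np.array([538.3,230.3])
for nm,g,z in(('green',(a[...,1]>a[...,0]+50)&(a[...,1]>a[...,2]+50),112),('red',(a[...,0]>150)&(a[...,1]<60)&(a[...,2]<60),110)):
    g=g.copy();g[:,:230]=0;g[:,310:]=0;g[:240]=0;g[320:]=0
    v,u=np.nonzero(g);P=np.array([atz(c,x,y,z)[:2] for x,y in zip(u,v)])-C
    if len(P):
        rr=np.hypot(*P.T);k=rr>(25 if nm=='red' else 0);an=np.arctan2(-P[k,1],-P[k,0]);print(nm,len(P),k.sum(),u[k].mean(),v[k].mean(),an.mean(),an.min(),an.max(),rr[k].mean())
E
```

```text
[ 0.571  1.008  0.751 -0.158 -2.088 -1.793] [628.62442615 264.89586727 120.61818213] [ 7.39547665 -2.50227801  4.82380311] [-0.37021413 -1.148173    0.73422764] [-0.65968359 -0.26200517 -0.70439396] [-0.36454943  0.9311709  -0.00494653]
[np.float64(0.01), np.float64(0.48), np.float64(0.0), np.float64(0.035), np.float64(-0.0), np.float64(-0.035)]
[np.float64(0.03), np.float64(0.97), np.float64(0.03), np.float64(0.071), np.float64(-0.0), np.float64(-0.07)]
[np.float64(0.07), np.float64(1.45), np.float64(0.06), np.float64(0.106), np.float64(-0.001), np.float64(-0.106)]
[np.float64(0.13), np.float64(1.92), np.float64(0.12), np.float64(0.142), np.float64(-0.001), np.float64(-0.141)]
[np.float64(0.21), np.float64(2.4), np.float64(0.19), np.float64(0.177), np.float64(-0.001), np.float64(-0.176)]
[np.float64(0.3), np.float64(2.86), np.float64(0.28), np.float64(0.213), np.float64(-0.001), np.float64(-0.211)]
[np.float64(0.41), np.float64(3.32), np.float64(0.39), np.float64(0.248), np.float64(-0.002), np.float64(-0.247)]
[np.float64(0.53), np.float64(3.77), np.float64(0.51), np.float64(0.284), np.float64(-0.002), np.float64(-0.282)]
green 27 27 294.51851851851853 282.0 0.8869385164907219 0.6938498406859501 1.0039216316960111 60.589108049991836
red 15 11 279.1818181818182 290.8181818181818 0.19849062699755907 0.15093000172131088 0.25212271596713 34.821155258218454
```

servo_tool(
  targets=[
    [0.01,0.48,0,0.035,0,-0.035,1],
    [0.03,0.97,0.03,0.071,0,-0.07,1],
    [0.07,1.45,0.06,0.106,-0.001,-0.106,1],
    [0.13,1.92,0.12,0.142,-0.001,-0.141,1],
    [0.21,2.4,0.19,0.177,-0.001,-0.176,1],
    [0.3,2.86,0.28,0.213,-0.001,-0.211,1],
    [0.41,3.32,0.39,0.248,-0.002,-0.247,1],
    [0.53,3.77,0.51,0.284,-0.002,-0.282,1],
    [0.53,3.77,0.51,0.284,-0.002,-0.282,1],
  ],
)

```text
time_s: 11.75
tcp_pos: [608.0, 296.8, 120.5]
tcp_rot: [-0.347, 0.855, -0.147, -0.356]
wrist_force: [5.4, -3.0, 3.5]
finger_gap: 0.249
finger_force: 61.0
```

```bash
cat >> h.py <<'E'
def dial(c):
    a=c['pixels'].astype(int);C=np.array([538.3,230.3])
    for nm,g,z in(('green',(a[...,1]>a[...,0]+50)&(a[...,1]>a[...,2]+50),112),('red',(a[...,0]>130)&(a[...,1]<80)&(a[...,2]<80),110)):
        g=g.copy();g[:,:230]=0;g[:,310:]=0;g[:240]=0;g[320:]=0
        v,u=np.nonzero(g);P=np.array([atz(c,x,y,z)[:2] for x,y in zip(u,v)]).reshape(-1,2)-C
        rr=np.hypot(*P.T);k=rr>(30 if nm=='red' else 0);an=np.arctan2(-P[k,1],-P[k,0]);print(nm,len(P),k.sum(),an.mean(),an.min(),an.max(),rr[k].mean())
E
python3 - <<'E'
from h import *
p,r=pose();o=env.get_obs();y=r.apply([0,1,0]);print(o['joints'].round(3),p,o['wrist_force'],o['torque'],'heading',np.arctan2(-y[0],y[1]))
swing(np.arange(1,5)*0.05)
c=cap('side');dial(c);t=cap('top');dial(t)
cr=lambda i,x,y: cv2.resize(i[y:y+60,x:x+60,::-1],(400,400),interpolation=cv2.INTER_CUBIC)
cv2.imwrite('pics/c5.png',np.hstack([cr(t['pixels'],220,225),cr(c['pixels'],245,250)]))
E
```

```text
[ 0.713  0.98   0.609  0.051 -1.989 -1.511] [607.9883869  296.7848103  120.49664886] [ 5.39318866 -3.02664447  3.52001978] [-0.42487386 -1.38444576  1.46840841] heading 0.7733651857225743
[np.float64(0.01), np.float64(0.48), np.float64(0.0), np.float64(0.036), np.float64(-0.0), np.float64(-0.035)]
[np.float64(0.03), np.float64(0.96), np.float64(0.02), np.float64(0.071), np.float64(-0.0), np.float64(-0.07)]
[np.float64(0.07), np.float64(1.44), np.float64(0.06), np.float64(0.107), np.float64(-0.001), np.float64(-0.106)]
[np.float64(0.13), np.float64(1.92), np.float64(0.11), np.float64(0.142), np.float64(-0.001), np.float64(-0.141)]h.py:49: RuntimeWarning: Mean of empty slice.
  rr=np.hypot(*P.T);k=rr>(30 if nm=='red' else 0);an=np.arctan2(-P[k,1],-P[k,0]);print(nm,len(P),k.sum(),an.mean(),an.min(),an.max(),rr[k].mean())
  ret = ret.dtype.type(ret / rcount)
Traceback (most recent call last):
  File "h.py", line 49, in dial
    rr=np.hypot(*P.T);k=rr>(30 if nm=='red' else 0);an=np.arctan2(-P[k,1],-P[k,0]);print(nm,len(P),k.sum(),an.mean(),an.min(),an.max(),rr[k].mean())
                                                                                                                     ~~~~~~^^
ValueError: zero-size array to reduction operation minimum which has no identity
```

```bash
sed -i 's/z=.ignored.//; s/        rr=np.hypot/        if not len(P): print(nm,"none"); continue\n        rr=np.hypot/; s/>130)&(a\[...,1\]<80)&(a\[...,2\]<80)/>70)\&(a[...,0]>2*a[...,1])\&(a[...,0]>2*a[...,2])/' h.py
python3 - <<'E'
from h import *
c=cap('side')
t=cap('top')
cr=lambda i,x,y: cv2.resize(i[y:y+60,x:x+60,::-1],(400,400),interpolation=cv2.INTER_CUBIC)
cv2.imwrite('pics/c5.png',np.hstack([cr(t['pixels'],220,225),cr(c['pixels'],245,250)]))
for q in(c,t):
    try: dial(q)
    except Exception as e: print(e)
E
```

```text
green none
red none
green 14 14 0.8751576647061573 0.8398262146323373 0.915650855990472 63.57842586300401
red 23 23 -0.2069480728436554 -0.23418455243765807 -0.18067703749544964 161.28139270098637
```

View pics/c5.png

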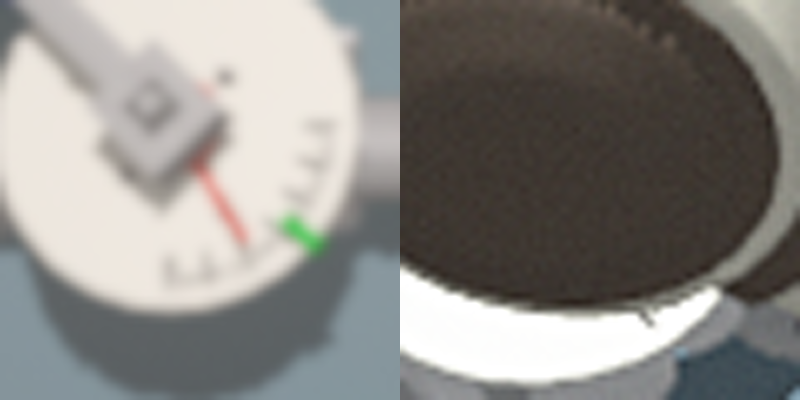

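Top crop: hub seated on the stem; pointer runs from (197,160) to (245,243), and the tab is ahead at (301,235). The side view is hidden by the arm. I'll compute the remaining angle.

```bash
python3 - <<'E'
from h import *
c=dict(np.load('top.npz'))
W=lambda x,y,z:atz(c,220+x*.15,225+y*.15,z)[:2]
a,b=W(199,163,110),W(245,243,110);d=b-a;print('ptr dir',np.arctan2(-d[1],-d[0]),b)
for C in(np.array([538.76,227.5]),np.array([538.3,228.5]),np.array([538.3,230.3])):
  f=lambda p:np.arctan2(*(C-p)[::-1])
  T=W(301,235,112);print(C,'ptr tip',f(b),'tab',f(T),'diff',f(T)-f(b),np.linalg.norm(T-C))
p,r=pose();y=r.apply([0,1,0]);print('head',np.arctan2(-y[0],y[1]))
swing([.05,.1,.15,.2,.25,.3,.32,.35,.4])
E
```

```text
ptr dir 0.5151147094037755 [494.93216779 201.80363096]
[538.76 227.5 ] ptr tip 0.5302869470161958 tab 0.8331921095838006 diff 0.3029051625676048 62.15469944253705
[538.3 228.5] ptr tip 0.5517966683207516 tab 0.8493758459823922 diff 0.29757917766164066 62.593620487214764
[538.3 230.3] ptr tip 0.5813400490810128 tab 0.8679648385855174 diff 0.28662478950450465 63.956233217729704
head 0.770336086918356
[np.float64(0.01), np.float64(0.48), np.float64(0.0), np.float64(0.036), np.float64(-0.0), np.float64(-0.035)]
[np.float64(0.03), np.float64(0.96), np.float64(0.02), np.float64(0.071), np.float64(-0.0), np.float64(-0.07)]
[np.float64(0.07), np.float64(1.44), np.float64(0.06), np.float64(0.107), np.float64(-0.001), np.float64(-0.106)]
[np.float64(0.12), np.float64(1.92), np.float64(0.11), np.float64(0.142), np.float64(-0.001), np.float64(-0.141)]
[np.float64(0.2), np.float64(2.39), np.float64(0.18), np.float64(0.178), np.float64(-0.001), np.float64(-0.176)]
[np.float64(0.29), np.float64(2.85), np.float64(0.27), np.float64(0.213), np.float64(-0.001), np.float64(-0.211)]
[np.float64(0.33), np.float64(3.04), np.float64(0.31), np.float64(0.227), np.float64(-0.001), np.float64(-0.225)]
[np.float64(0.39), np.float64(3.31), np.float64(0.38), np.float64(0.249), np.float64(-0.001), np.float64(-0.246)]
[np.float64(0.51), np.float64(3.76), np.float64(0.5), np.float64(0.284), np.float64(-0.002), np.float64(-0.282)]
```

servo_tool(
  targets=[
    [0.01,0.48,0,0.036,0,-0.035,1],
    [0.03,0.96,0.02,0.071,0,-0.07,1],
    [0.07,1.44,0.06,0.107,-0.001,-0.106,1],
    [0.12,1.92,0.11,0.142,-0.001,-0.141,1],
    [0.2,2.39,0.18,0.178,-0.001,-0.176,1],
    [0.24,2.58,0.22,0.192,-0.001,-0.19,1],
    [0.24,2.58,0.22,0.192,-0.001,-0.19,1],
    [0.24,2.58,0.22,0.192,-0.001,-0.19,1],
  ],
)

```text
time_s: 12.7
tcp_pos: [588.1, 312.4, 120.5]
tcp_rot: [-0.458, 0.801, -0.193, -0.333]
wrist_force: [5.4, -4.0, 3.6]
finger_gap: 0.247
finger_force: 60.7
```

```bash
python3 - <<'E'
from h import *
p,r=pose();o=env.get_obs();y=r.apply([0,1,0]);print(p,o['wrist_force'],o['torque'],'head',np.arctan2(-y[0],y[1]))
c=cap('top');a=c['pixels'].astype(int)
cv2.imwrite('pics/c6.png',cv2.resize(a[225:285,220:280,::-1].astype(np.uint8),(600,600),interpolation=cv2.INTER_CUBIC))
swing([-.05,-.03,.03,.05,.08,.1])
E
```

```text
[588.09858403 312.41819347 120.53272098] [ 5.4404516  -3.99717211  3.55325525] [-0.34225222 -1.1545924   1.12626278] head 1.04009648699598
[np.float64(0.01), np.float64(-0.48), np.float64(0.01), np.float64(-0.036), np.float64(0.0), np.float64(0.035)]
[np.float64(0.01), np.float64(-0.29), np.float64(0.01), np.float64(-0.021), np.float64(0.0), np.float64(0.021)]
[np.float64(0.0), np.float64(0.29), np.float64(-0.0), np.float64(0.021), np.float64(-0.0), np.float64(-0.021)]
[np.float64(0.01), np.float64(0.48), np.float64(0.0), np.float64(0.036), np.float64(-0.0), np.float64(-0.035)]
[np.float64(0.02), np.float64(0.77), np.float64(0.01), np.float64(0.057), np.float64(-0.0), np.float64(-0.056)]
[np.float64(0.03), np.float64(0.96), np.float64(0.02), np.float64(0.071), np.float64(-0.0), np.float64(-0.07)]
```

View pics/c6.png

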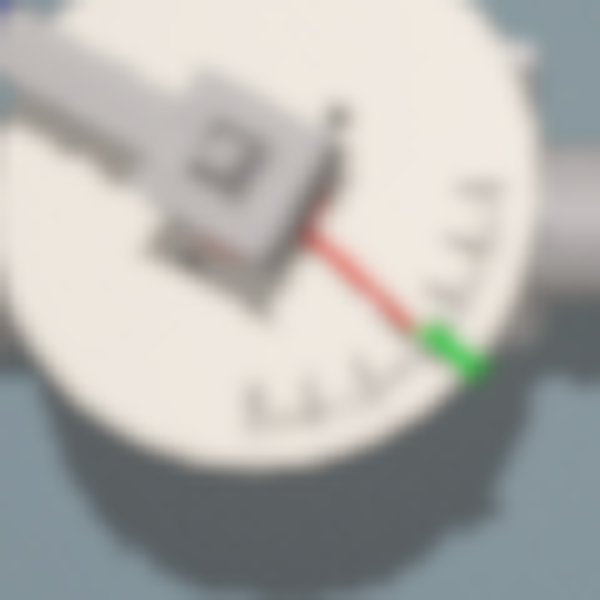

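Top crop: pointer from (305,232) to (415,328) reaches the green tab's inner end; the tab centre is at (455,350). Nearly in line, so I'll compute what's left.

```bash
python3 - <<'E'
from h import *
c=dict(np.load('top.npz'))
W=lambda x,y,z:atz(c,220+x*.1,225+y*.1,z)[:2]
a,b=W(307,234,110),W(413,327,110);d=b-a;print('ptr dir',np.arctan2(-d[1],-d[0]))
i,o=W(425,331,112),W(484,369,112);d=o-i;print('tab dir',np.arctan2(-d[1],-d[0]))
P=c['pixels'].astype(int);g=(P[...,1]>P[...,0]+40)&(P[...,1]>P[...,2]+40);g[:,:240]=0;g[:,290:]=0;g[:240]=0;g[290:]=0
v,u=np.nonzero(g);w=(P[...,1]-P[...,0])[g];um,vm=np.average(u,weights=w),np.average(v,weights=w);print(um,vm)
R_=(P[...,0]>P[...,1]+40)&(P[...,0]>P[...,2]+40);R_[:,:248]=0;R_[:,270:]=0;R_[:245]=0;R_[262:]=0
v,u=np.nonzero(R_);Q=np.array([atz(c,x,y,110)[:2] for x,y in zip(u,v)]);w=(P[...,0]-P[...,1])[R_]
m=np.average(Q,axis=0,weights=w);e=np.linalg.svd((Q-m)*np.sqrt(w)[:,None])[2][0];e*=np.sign(e@[-1,-1]);print('red',len(Q),m,'dir',np.arctan2(-e[1],-e[0]))
for C in(np.array([538.76,227.5]),np.array([538.3,228.5]),np.array([538.3,230.3])):
  f=lambda p:np.arctan2(*(C-p)[::-1])
  T=atz(c,um,vm,112)[:2];print(C,'tip',f(b),'red',f(m),'tab',f(T),'diff',f(T)-f(b))
E
```

```text
ptr dir 0.8338615000746554
tab dir 0.9775071724208189
265.0366492146597 259.67389678384444
red 27 [517.48164969 205.97149481] dir 0.8249006267476305
[538.76 227.5 ] tip 0.8042679676148085 red 0.7912419011607037 tab 0.8469690356147723 diff 0.04270106799996387
[538.3 228.5] tip 0.8243043850943346 red 0.8248305142497913 tab 0.863344166334026 diff 0.03903978123969143
[538.3 230.3] tip 0.8475909377427878 red 0.8629917722497794 tab 0.8819513789791077 diff 0.03436044123631987
```

servo_tool(
  targets=[
    [0,0.15,0,0.011,0,-0.011,1],
    [0,0.29,0,0.021,0,-0.021,1],
    [0.01,0.38,0,0.028,0,-0.028,1],
    [0.01,0.38,0,0.028,0,-0.028,1],
    [0.01,0.38,0,0.028,0,-0.028,1],
  ],
)

```text
time_s: 13.25
tcp_pos: [584.9, 314.2, 120.5]
tcp_rot: [-0.473, 0.792, -0.2, -0.329]
wrist_force: [5.5, -3.9, 4.1]
finger_gap: 0.249
finger_force: 60.7
```

```bash
cat > m.py <<'E'
from h import *
p,r=pose();o=env.get_obs();y=r.apply([0,1,0]);print(p,o['wrist_force'],o['torque'],'head',np.arctan2(-y[0],y[1]))
c=cap('top');P=c['pixels'].astype(int);C=np.array([538.3,228.5])
def wm(k,box,z):
    k=k.copy();x0,y0,x1,y1=box;m=np.zeros_like(k);m[y0:y1,x0:x1]=1;k&=m;v,u=np.nonzero(k);return u,v,k
u,v,k=wm((P[...,1]>P[...,0]+40)&(P[...,1]>P[...,2]+40),(240,240,290,290),112);w=(P[...,1]-P[...,0])[k]
T=atz(c,np.average(u,weights=w),np.average(v,weights=w),112)[:2]
u,v,k=wm((P[...,0]>P[...,1]+40)&(P[...,0]>P[...,2]+40),(248,245,272,264),110);w=(P[...,0]-P[...,1])[k]
Q=np.array([atz(c,x,y,110)[:2] for x,y in zip(u,v)]);m=np.average(Q,axis=0,weights=w);e=np.linalg.svd((Q-m)*np.sqrt(w)[:,None])[2][0]
f=lambda p:np.arctan2(*(C-p)[::-1])
e=e*np.sign(e@(m-C)) ;print('red dir',np.arctan2(-e[1],-e[0]),'red',f(m),'tab',f(T),'diff',f(T)-f(m))
E
python3 m.py
```

```text
[584.92136639 314.23828158 120.54250732] [ 5.52703456 -3.86025637  4.06180652] [-0.34018075 -1.26233138  1.06660038] head 1.0792351282202906
red dir 0.8448223530310623 red 0.8613204073709726 tab 0.8632998220696513 diff 0.001979414698678683
```

Pointer within about 0.002 rad of the tab. Next I'll release and check before withdrawing.

servo_tool(
  targets=[
    [0,-0.1,0,-0.007,0,0.007,1],
    [0,-0.2,0,-0.014,0,0.014,1],
    [0,-0.2,0,-0.014,0,0.014,3],
    [0,-0.2,0,-0.014,0,0.014,5],
    [0,-0.2,0,-0.014,0,0.014,6],
    [0,-0.2,0,-0.014,0,0.014,6],
    [0,-0.2,0,-0.014,0,0.014,6],
    [0,-0.2,0,-0.014,0,0.014,6],
  ],
)

```text
time_s: 14.1
tcp_pos: [585.7, 315.5, 118.9]
tcp_rot: [-0.467, 0.797, -0.194, -0.33]
wrist_force: [-0.6, 0.1, 0.8]
finger_gap: 0.704
finger_force: 0.0
```

```bash
python3 m.py
```

```text
[585.69297303 315.5486199  118.85849196] [-0.58332262  0.14179672  0.75171602] [ 1.25747141 -0.62324026  0.02635367] head 1.060372982253997
red dir 0.8447252121248175 red 0.8614367236987045 tab 0.863184823726778 diff 0.0017481000280734627
```

servo_tool(
  targets=[
    [0,0,-0.5,0,0,0,6],
    [0,0,-1.5,0,0,0,6],
    [0,0,-3,0,0,0,6],
    [0,0,-5,0,0,0,6],
    [0,0,-7,0,0,0,6],
    [0,0,-9,0,0,0,6],
    [0,0,-11,0,0,0,6],
    [0,0,-12,0,0,0,6],
    [0,0,-12,0,0,0,6],
    [0,0,-12,0,0,0,6],
  ],
)

```text
time_s: 15.15
tcp_pos: [627.1, 389.6, 203.1]
tcp_rot: [-0.467, 0.797, -0.194, -0.331]
wrist_force: [0.8, 0.4, 0.6]
finger_gap: 0.699
finger_force: 0.0
```

```bash
python3 m.py; python3 - <<'E'
from h import *
s=cap('side');t=cap('top')
cr=lambda i,x,y: cv2.resize(i[y:y+90,x:x+80,::-1],(400,450),interpolation=cv2.INTER_CUBIC)
cv2.imwrite('pics/c7.png',np.hstack([cr(t['pixels'],205,200),cr(s['pixels'],210,220)]))
E
```

```text
[627.1165937  389.56528179 203.0887068 ] [0.8145529  0.39557778 0.63299672] [ 1.2477446  -0.71572427  0.03399541] head 1.0601123485395731
red dir 0.8447876671946732 red 0.8614844604413048 tab 0.8632611111048615 diff 0.0017766506635567003
```

View pics/c7.png

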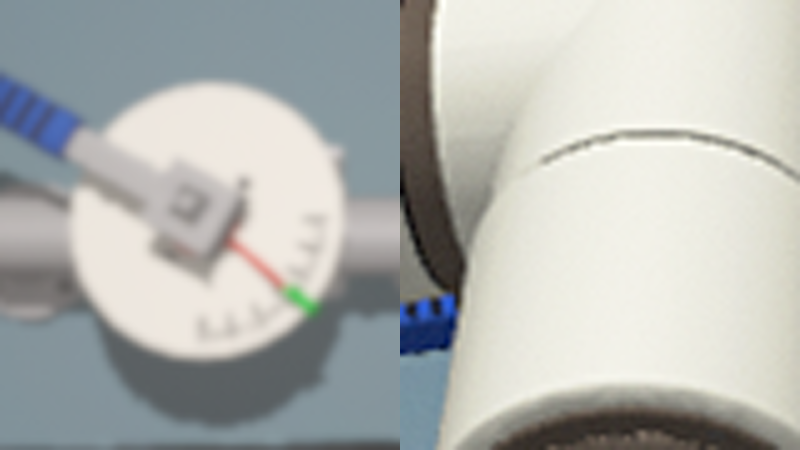

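Top crop: gripper clear, pointer in line with the tab at (300,300), hub still on the stem. A quick depth check for flatness before handing in.

```bash
python3 - <<'E'
from h import *
c=dict(np.load('top.npz'))
W=lambda x,y:(205+x/5,200+y/5)
for n,(x,y) in dict(hubR=(215,200),hubL=(170,190),hubT=(180,172),hubB=(195,225),neck=(110,160),grip=(40,115),dial=(250,130)).items():
    u,v=W(x,y);P=[dep(c,u+i,v+j)[2] for i in(-1,0,1) for j in(-1,0,1)];print(n,np.median(P).round(1),dep(c,u,v).round(1))
E
```

```text
hubR 143.0 [540.9 216.4 144.1]
hubL 145.5 [545.4 236.6 148.4]
hubT 144.2 [554.7 233.  143.4]
hubB 144.1 [528.7 224.8 148.5]
neck 137.5 [562.9 267.8 135.8]
grip 145.7 [583.7 299.3 144.5]
dial 105.4 [581.1 206.5 107.2]
```

```bash
python3 -c "
from h import *
print(job.sign_off())"
```

```text
the job is handed in; nothing more can be done
None
```

I handed the job in: the handle is seated flat on the stem and the red pointer measures about 0.002 rad from the green tab (limit 0.06), with the gripper clear. The hand-in returned no verdict, and I did not check in a final picture that the loose things on the bench stayed put.

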